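# Turn the seedling heat-mat dial one click warmer

### The job

With a fingertip laid on the knurled dial of the grey heat-mat control box, turn it clockwise (seen from above) one click, so that its white pointer goes from the blue mark to the yellow mark and no further; then press the green button beside it all the way down and let it spring back. Only touch and push: leave the box where it stands, flat on the bench, and do not disturb the pot, the trowel or the seed tray.

Things in the scene. Friction and masses are not known exactly. Their poses are not given: they have to be found in the camera images.
- controller: Grey control box, loose on rubber feet, about 1 kg, 150 (its x) by 210 (its y) by 45 mm high. Origin at the centre of its underside. In its frame the dial's axis is at x 0, y +35 mm, the button at x 0, y -68 mm. Three round 12 mm colour marks lie on its top, 61 mm from the dial's axis: yellow straight towards +x (away from the robot), blue 0.6 rad from it towards +y, red 0.6 rad towards -y.
- dial_top (a point): Centre of the flat top face of the dial, a black disc 96 mm across, 18 mm thick, with knurled rim, grey radial ribs on top, silver boss and white pointer. The top face is 64 mm above the bench; it turns about the vertical axis through this point. Too wide to pinch: lay a closed fingertip on its top face about 33 mm from the axis, press down with some 4 to 10 N and stroke along the arc.
- dial (a joint): Turn of the dial in rad, growing clockwise seen from above. It rests in three sprung detents: 0 (white pointer at blue), 0.6 (at yellow), 1.2 (at red). Between them it springs to the nearer one: past about 0.3 it snaps on towards 0.6, past about 0.9 towards 1.2. Turning it out of a detent takes up to about 0.075 N m. It starts in the detent at 0.
- button_top (a point): Centre of the top of the green round push button, 28 mm across, in a black housing on the box top, beside the dial.
- button (a joint): Travel of the button in m: 0 up, 0.006 fully down; a spring returns it; fully down takes 5 N.
- pot_mid (a point): Terracotta pot standing upright and loose beside the box on its +y side, 108 mm across the rim, 92 mm high; this point is on its axis half-way up. Bystander.
- trowel: Steel trowel with a wooden handle, lying loose on the bench on the box's -y side: 335 mm long along its x (handle from -140 mm, blade to +195 mm), 70 mm wide, 26 mm high. Origin on its underside. Bystander.
- tray_mid (a point): Green plastic seed tray with compartments, 150 by 240 mm and 50 mm high, standing loose beyond the box on its +x side; this point is its centre, half-way up. Bystander.

How it is judged:
By the outcome, as a careful person would: the job done as asked, in the order asked, and still so for the second after the job is handed in, with the robot touching nothing.
It also fails if it takes over 42 s, if anything falls off the work surface, if the arm or the gripper's body presses on something with over 40 N, if the wrist force passes 120 N, or if a joint passes its speed limit or range.

### The arm

A 6-joint arm with a two-finger parallel gripper is mounted at the origin on the work surface. World frame = base frame: x ahead of the robot, y to its left, z up, the work surface at z = 0. Lengths are in m, angles in degrees, forces in N, time in s.
With the tool pointing down it reaches from about 0.375 to 0.9 m from the base axis. Payload 3.1 kg.
Tool frame: the origin (TCP) lies at the very end of the fingers, on their centre line; the grasp point (between the pads) lies bot.grip_point_offset behind it (bot.grip_point_offset is the distance from the TCP to the grasp point, in m); z points along the fingers, y is the line along which they close (so a half turn about z gives the same grasp; the last joint's range is limited). The gripper opens to 87 mm and grips with 3 to 60 N. Pads are 19 mm wide; open, the fingers measure 117 mm over their backs; the gripper's body (75 mm by 190 mm) begins 51 mm behind the grasp point.
Start: joints at [59.502, 30.224, 82.088, -0, 67.689, -10.227], TCP at [0.216, 0.586, 0.223] pointing down, gripper open.
Joint ranges: [-176.69, 176.69], [-43.24, 126.21], [12.49, 139.97], [-82, 262], [0, 151.66], [-163.58, 163.58]. Speed limits (degrees/s): [159.86, 159.86, 180, 180, 180, 180].

### API

Orientations are given as a 3x3 rotation matrix whose columns are the frame's x, y, z axes.
In Python, from rig import bot, viewer, ticket gives the robot as it stands.
- The arm moves only by the tool servo_tool, never from a script. Its argument "targets" is a list of rows, each an object with "offset": the shift along the tool's x, y, z in m, a list of three; "dr": the turn, a rotation vector about the tool's x, y, z in degrees, a list of three. In form: [{"offset": [x, y, z], "dr": [ax, ay, az]}, ...]. A call has 1 to 20 rows; each row is the pose to reach, as a shift and turn from the pose commanded when the call began, along the tool's axes at that moment; what a row does not reach only later rows make up. A row lasts 1/12 s, in which the tool goes at most 41.7 mm and 7.16 degrees, less where a joint would pass 70% of its speed; a pose out of reach is approached as far as the arm can. A call with a gripper value outside its range is refused whole. "gripper" is the gripper command: -1 is fully open, 1 is shut, values between are in proportion, set as the call begins (left out, the last holds). The fingers move at their own pace and stop on an object; the grip force is fixed at half the most. Time passes only in rows, so rows that repeat a pose let the fingers close. It gives the time, the measured TCP pose, the force, the opening and the grip force at its end, in the units of the state.
- bot.read_state(): the state, without advancing time (a new reading comes with each control period).
- viewer.capture(name): name is "scene" or "top" or "wrist"; returns a dict with "color" (400x640x3 uint8, red, green, blue), "camera_matrix" (3x3 intrinsics, pixels), "R" (3x3) and "t" (3): a world point X has camera coordinates R X + t. Camera axes: x right, y down, z forward; pixel columns grow to the right and rows downward; lengths in m; the calibration is good to about 2 mm. A picture is of the moment at which its call begins. There is no depth.
- ticket.hand_in(): hands the job in; it is judged then, once.
The state is a dict: "time_s": time; "joint_positions": joint angles; "qvel": joint speeds; "tau": joint torques, N m; "position": TCP position; "tcp_rot": TCP orientation; "force": force on the tool from outside, world axes, zero at the start; "moment": the same for the moment, N m; "opening": opening from 0.0 (shut) to 1.0 (fully open); "grasp_force": force on a finger pad.
Only numpy, scipy, OpenCV 4.12 (cv2) and the standard library are available. Lean on these libraries where they do the work, as an engineer would, in place of code of your own. Each camera call takes 0.05 s, during which the arm holds its last target. There are 200 camera calls.

## Working session

There is one attempt and no reset: what is moved stays moved. The work goes in short steps, Python scripts to look and compute and a tool call to move; the robot and the scene stay as the last step left them, time stands still between calls to the robot, and variables do not carry over. Pictures are saved under pics/ and viewed, at most 10 in all, crops included, and the job is handed in when it is done.

Besides the shell and the picture viewer there is one more tool, called as name([rows], argument=value, ...), one row to a line, values as JSON. servo_tool: Moves the arm, as the interface text tells. Its arguments: {"type":"object","properties":{"targets":{"type":"array"},"gripper":{"type":"number"}},"required":["targets"]}

```bash
mkdir -p pics; python3 - <<'E'
from rig import bot,viewer
import cv2,numpy as np
for n in("top","scene"):
    c=viewer.capture(n);cv2.imwrite(f"pics/{n}0.png",c["color"][...,::-1]);np.savez(f"{n}0.npz",**c)
s=bot.read_state();print(s["time_s"],s["position"],np.round(s["tcp_rot"],3),s["force"],bot.grip_point_offset)
E
```

```text
0.1 [0.21617279 0.58570727 0.22166403] [[-0.938  0.346 -0.001]
 [ 0.346  0.938 -0.002]
 [ 0.    -0.002 -1.   ]] [ 0.47215737 -0.32320887 -0.68368357] 0.0187
```

View pics/top0.png

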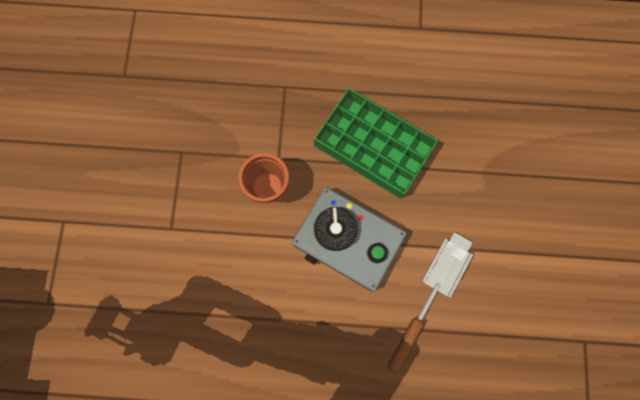

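View pics/scene0.png

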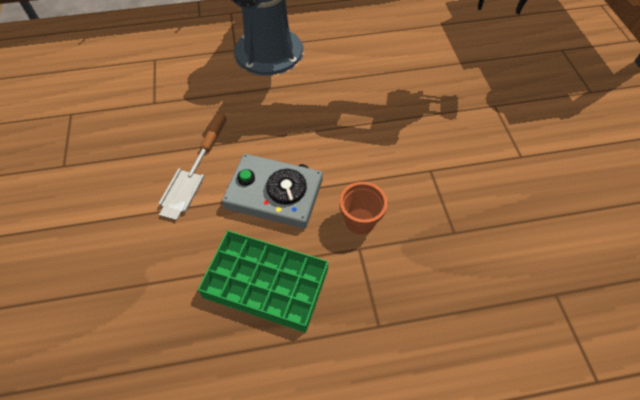

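Top view: dial at about (336,228), button at (377,252), and blue/yellow/red marks at (333,202), (349,206), (360,218). The pointer is at blue. The scene view agrees: dial (286,186), button (246,176).

```bash
cat > h.py <<'E'
import numpy as np,cv2
def ray(c,uv,z):
    K,R,t=c["camera_matrix"],c["R"],c["t"]; o=-R.T@t
    d=R.T@np.linalg.solve(K,[uv[0],uv[1],1]); return o+d*(z-o[2])/d[2]
def blob(c,lo,hi,near,r,s=1):
    h=cv2.cvtColor(c["color"],cv2.COLOR_RGB2HSV); m=cv2.inRange(h,np.array(lo),np.array(hi))
    k=np.zeros_like(m); cv2.circle(k,near,r,255,-1); M=cv2.moments(m&k,True)
    return (np.array([M["m10"],M["m01"]])/M["m00"],M["m00"]) if M["m00"] else (None,0)
E
python3 - <<'E'
from h import *
N={"top":dict(dial=(336,228),button=(377,252),blue=(333,202),yellow=(349,206),red=(360,218)),
 "scene":dict(dial=(286,186),button=(246,176),blue=(294,209),yellow=(279,210),red=(266,202))}
C=dict(dial=((0,0,0),(179,255,75),25,.06),button=((45,120,40),(80,255,255),13,.057),blue=((100,120,60),(125,255,255),6,.045),yellow=((20,100,100),(35,255,255),6,.045),red=((0,150,100),(6,255,255),6,.045))
for n in N:
    c=np.load(n+"0.npz");P={}
    for k,(lo,hi,r,z) in C.items():
        uv,a=blob(c,lo,hi,N[n][k],r)
        if k=="dial":  # rim ellipse of the dark disc
            h=cv2.cvtColor(c["color"],cv2.COLOR_RGB2HSV);m=cv2.inRange(h,np.array(lo),np.array(hi));q=0*m;cv2.circle(q,N[n][k],27,255,-1)
            m&=q;cs=cv2.findContours(cv2.morphologyEx(m,cv2.MORPH_OPEN,np.ones((3,3))),0,2)[0];e=cv2.fitEllipse(cv2.convexHull(max(cs,key=cv2.contourArea)));uv=e[0];print(e)
        if uv is None: print(n,k,"none");continue
        P[k]=ray(c,uv,z);print(n,k,np.round(uv,1),a,np.round(P[k],4))
    d=P["dial"]
    for k in P: 
        v=(P[k]-d)[:2];print(k,round(np.hypot(*v)*1e3,1),round(np.degrees(np.arctan2(v[1],v[0])),1))
E
```

```text
((335.9225769042969, 228.32968139648438), (43.47716522216797, 44.47264862060547), 76.12078094482422)
top dial [335.9 228.3] 1243.0 [ 0.5442 -0.0209  0.06  ]
top button [377.5 252. ] 128.0 [ 0.4998 -0.1128  0.057 ]
top blue [332.9 201.9] 18.0 [ 0.6052 -0.0112  0.045 ]
top yellow [348.7 205.7] 28.0 [ 0.5992 -0.0466  0.045 ]
top red [359.9 217.3] 18.0 [ 0.5749 -0.0726  0.045 ]
dial 0.0 0.0
button 102.1 -115.8
blue 61.7 9.0
yellow 60.7 -25.0
red 60.1 -59.3
((285.780517578125, 186.75856018066406), (35.44154357910156, 40.16641616821289), 80.3497085571289)
scene dial [285.8 186.8] 923.0 [ 0.5499 -0.0234  0.06  ]
scene button [245. 175.] 116.0 [ 0.4963 -0.115   0.057 ]
scene blue [293.5 208.7] 14.0 [ 0.6039 -0.0139  0.045 ]
scene yellow [278.1 208.9] 22.0 [ 0.598  -0.0493  0.045 ]
scene red [265.7 201.9] 14.0 [ 0.5735 -0.0754  0.045 ]
dial 0.0 0.0
button 106.2 -120.3
blue 54.9 9.9
yellow 54.6 -28.4
red 57.1 -65.6
```

Both views agree: the dial is near (0.545,-0.021), the box yaw is about -25.5°, and the button is near (0.499,-0.113). The separation is 102 mm against 103 given. I'll move above the start of the stroke with the gripper shut.

servo_tool([
  {"offset":[-0.01,-0.009,0],"dr":[0,0,0]},
  {"offset":[-0.03,-0.028,0],"dr":[0,0,0]},
  {"offset":[-0.06,-0.056,0],"dr":[0,0,0]},
  {"offset":[-0.09,-0.084,0],"dr":[0,0,0]},
  {"offset":[-0.12,-0.113,0],"dr":[0,0,0]},
  {"offset":[-0.15,-0.141,0],"dr":[0,0,0]},
  {"offset":[-0.18,-0.169,0],"dr":[0,0,0]},
  {"offset":[-0.21,-0.197,0],"dr":[0,0,0]},
  {"offset":[-0.24,-0.225,0],"dr":[0,0,0]},
  {"offset":[-0.27,-0.253,0],"dr":[0,0,0]},
  {"offset":[-0.3,-0.282,0.01],"dr":[0,0,0]},
  {"offset":[-0.33,-0.31,0.02],"dr":[0,0,0]},
  {"offset":[-0.36,-0.338,0.03],"dr":[0,0,0]},
  {"offset":[-0.39,-0.366,0.04],"dr":[0,0,0]},
  {"offset":[-0.42,-0.394,0.05],"dr":[0,0,0]},
  {"offset":[-0.445,-0.418,0.06],"dr":[0,0,0]},
  {"offset":[-0.465,-0.437,0.07],"dr":[0,0,0]},
  {"offset":[-0.48,-0.45,0.08],"dr":[0,0,0]},
  {"offset":[-0.486,-0.456,0.09],"dr":[0,0,0]},
  {"offset":[-0.486,-0.456,0.09],"dr":[0,0,0]},
], gripper=1)

```text
time_s: 1.77
position: [0.5136, -0.0117, 0.1308]
tcp_rot: [[-0.937, 0.349, -0.003], [0.349, 0.937, 0.0], [0.003, -0.001, -1.0]]
force: [0.3, -0.5, -0.2]
opening: 0.008
grasp_force: 0.0
```

```bash
python3 - <<'E'
from rig import bot,viewer
import cv2,numpy as np
c=viewer.capture("wrist");cv2.imwrite("pics/w1.png",c["color"][...,::-1]);np.savez("w1.npz",**c)
s=bot.read_state();print(s["time_s"],s["position"],np.round(s["tcp_rot"],4),s["force"],s["opening"],s["joint_positions"])
E
```

```text
1.8167 [ 0.51291166 -0.01019634  0.1314816 ] [[-9.374e-01  3.482e-01 -3.500e-03]
 [ 3.482e-01  9.374e-01  1.100e-03]
 [ 3.700e-03 -2.000e-04 -1.000e+00]] [-0.32733524  0.04427782  0.52232421] 0.00568506687029605 [-1.36419618e+01  2.95675852e+01  1.02914468e+02  1.61020870e-02
  4.77276392e+01 -8.32734985e+01]
```

View pics/w1.png

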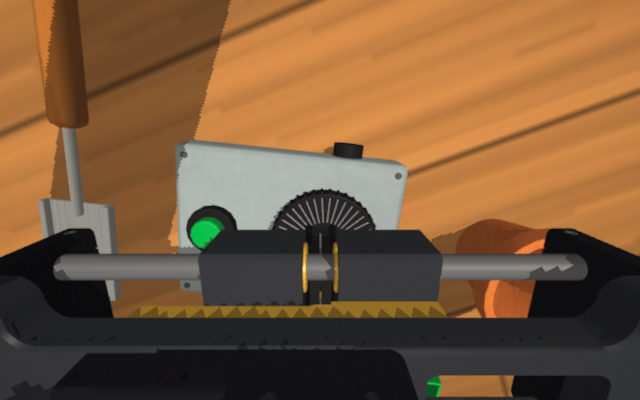

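The wrist view shows the closed fingers at about column 320. The dial's near rim spans columns 273–376 with its crest near (324,190), and the button is at (207,233). I'll check both against the two-view estimates.

```bash
python3 - <<'E'
from h import *
c=np.load("w1.npz")
uv,a=blob(c,(45,120,40),(80,255,255),(207,233),28);print(uv,a,ray(c,uv,.057))
P=np.array([ray(c,p,.062)[:2] for p in [(324,190),(273,226),(290,203),(357,202),(375,226)]])
A=np.c_[2*P,np.ones(5)];x=np.linalg.lstsq(A,(P**2).sum(1),rcond=None)[0];print(x[:2],np.sqrt(x[2]+x[0]**2+x[1]**2))
n=np.array([-.937,.349]);print(P[0]-.048*n)
E
```

```text
[205.1121751  230.99726402] 731.0 [ 0.49940369 -0.1170396   0.057     ]
[ 0.5446173 -0.0199976] 0.046959771792912955
[ 0.54494911 -0.02025876]
```

servo_tool([
  {"offset":[0,0,0.01],"dr":[0,0,0]},
  {"offset":[0,0,0.025],"dr":[0,0,0]},
  {"offset":[0,0,0.04],"dr":[0,0,0]},
  {"offset":[0,0,0.05],"dr":[0,0,0]},
  {"offset":[0,0,0.055],"dr":[0,0,0]},
  {"offset":[0,0,0.058],"dr":[0,0,0]},
  {"offset":[0,0,0.06],"dr":[0,0,0]},
  {"offset":[0,0,0.06],"dr":[0,0,0]},
  {"offset":[0,0,0.06],"dr":[0,0,0]},
])

```text
time_s: 2.57
position: [0.5147, -0.0098, 0.0729]
tcp_rot: [[-0.938, 0.346, 0.001], [0.346, 0.938, -0.0], [-0.001, 0.0, -1.0]]
force: [0.0, 0.7, 1.2]
opening: 0.007
grasp_force: 0.0
```

Dial centre confirmed at (0.5447,-0.0203), so the TCP is about 32 mm from the axis. I'll feel down for contact.

servo_tool([
  {"offset":[0,0,0.003],"dr":[0,0,0]},
  {"offset":[0,0,0.005],"dr":[0,0,0]},
  {"offset":[0,0,0.007],"dr":[0,0,0]},
  {"offset":[0,0,0.008],"dr":[0,0,0]},
  {"offset":[0,0,0.009],"dr":[0,0,0]},
  {"offset":[0,0,0.009],"dr":[0,0,0]},
])

```text
time_s: 3.07
position: [0.5143, -0.0099, 0.0643]
tcp_rot: [[-0.938, 0.346, -0.0], [0.346, 0.938, -0.0], [-0.0, -0.0, -1.0]]
force: [-1.7, -0.6, 7.0]
opening: 0.007
grasp_force: 3.5
```

servo_tool([
  {"offset":[0,0,0],"dr":[0,0,0]},
  {"offset":[0,0,0],"dr":[0,0,0]},
])

```text
time_s: 3.23
position: [0.5143, -0.0099, 0.0643]
tcp_rot: [[-0.938, 0.346, 0.0], [0.346, 0.938, -0.0], [-0.0, -0.0, -1.0]]
force: [-1.4, 0.2, 6.7]
opening: 0.006
grasp_force: 3.5
```

```bash
python3 - <<'E'
import numpy as np
# contact at tool (0,0), axis at tool (-0.033,0) ; positive turn about tool z
for a in range(3,40,3):
    t=np.radians(a);print(a,np.round(.0325*np.array([np.cos(t)-1,np.sin(t)]),4))
E
```

```text
3 [-0.      0.0017]
6 [-0.0002  0.0034]
9 [-0.0004  0.0051]
12 [-0.0007  0.0068]
15 [-0.0011  0.0084]
18 [-0.0016  0.01  ]
21 [-0.0022  0.0116]
24 [-0.0028  0.0132]
27 [-0.0035  0.0148]
30 [-0.0044  0.0162]
33 [-0.0052  0.0177]
36 [-0.0062  0.0191]
39 [-0.0072  0.0205]
```

servo_tool([
  {"offset":[0,0.0017,0.0003],"dr":[0,0,3]},
  {"offset":[-0.0002,0.0034,0.0003],"dr":[0,0,6]},
  {"offset":[-0.0004,0.0051,0.0003],"dr":[0,0,9]},
  {"offset":[-0.0007,0.0068,0.0003],"dr":[0,0,12]},
  {"offset":[-0.0011,0.0084,0.0003],"dr":[0,0,15]},
  {"offset":[-0.0016,0.01,0.0003],"dr":[0,0,18]},
  {"offset":[-0.0022,0.0116,0.0003],"dr":[0,0,21]},
  {"offset":[-0.0028,0.0132,0.0003],"dr":[0,0,24]},
  {"offset":[-0.0035,0.0148,0.0003],"dr":[0,0,27]},
  {"offset":[-0.0044,0.0162,0.0003],"dr":[0,0,30]},
  {"offset":[-0.0052,0.0177,0.0003],"dr":[0,0,33]},
  {"offset":[-0.0052,0.0177,0.0003],"dr":[0,0,33]},
  {"offset":[-0.0052,0.0177,0.0003],"dr":[0,0,33]},
])

```text
time_s: 4.32
position: [0.5251, 0.0056, 0.0643]
tcp_rot: [[-0.598, 0.802, -0.0], [0.802, 0.598, 0.001], [0.001, 0.0, -1.0]]
force: [-2.1, 2.5, 9.0]
opening: 0.003
grasp_force: 4.7
```

```bash
cat > look.py <<'E'
import sys
from rig import bot,viewer
from h import *
n=sys.argv[1];c=viewer.capture("top");np.savez(n+".npz",**c)
cv2.imwrite(f"pics/{n}.png",cv2.resize(c["color"][180:300,280:420,::-1],None,fx=4,fy=4,interpolation=cv2.INTER_CUBIC))
s=bot.read_state();print(s["time_s"],s["position"],np.round(s["tcp_rot"],3),s["force"])
E
python3 look.py t2
```

```text
4.3667 [0.52514543 0.00565641 0.06428534] [[-0.598  0.802 -0.   ]
 [ 0.802  0.598  0.001]
 [ 0.001  0.    -1.   ]] [-1.13792361  2.40651743  9.51761614]
```

View pics/t2.png

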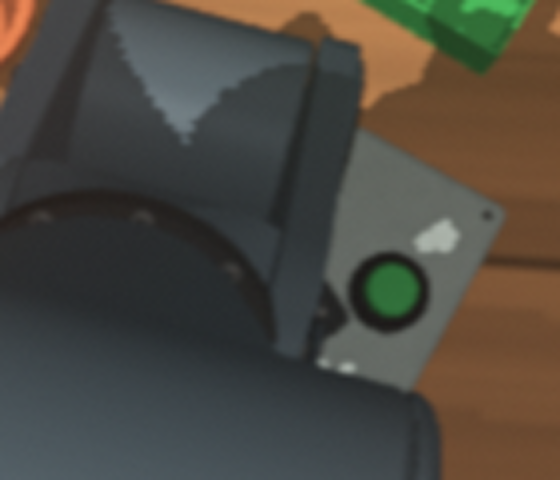

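The top view is blocked by the arm. The button is still at about (377.5,252.5), so the box hasn't shifted. I'll check the pointer from the scene camera.

```bash
sed -e 's/"top"/"scene"/;s/180:300,280:420/120:250,200:350/' look.py > looks.py; python3 looks.py s2
```

```text
4.4167 [0.52515616 0.00563615 0.06429421] [[-0.598  0.802 -0.   ]
 [ 0.802  0.598  0.001]
 [ 0.001  0.    -1.   ]] [-1.47287424  2.70584021  9.59835492]
```

View pics/s2.png

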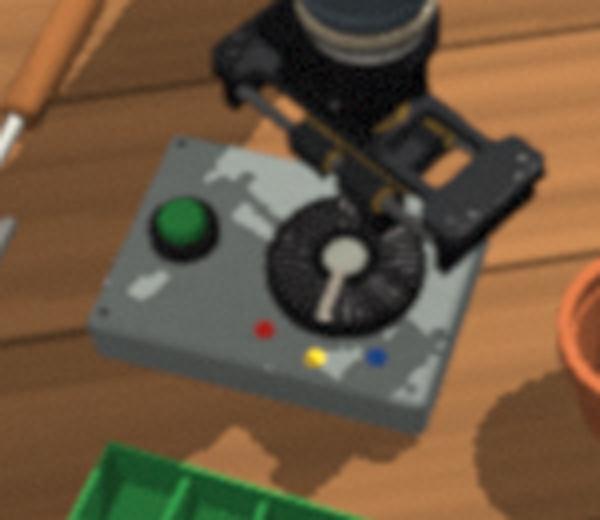

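In the scene crop the pointer runs from the boss (343,257) to (323,318), in line with the yellow mark (315,357). I'll lift and move over the button.

servo_tool([
  {"offset":[0,0,-0.005],"dr":[0,0,0]},
  {"offset":[0,0,-0.02],"dr":[0,0,0]},
  {"offset":[0,0,-0.035],"dr":[0,0,0]},
  {"offset":[-0.01,-0.0115,-0.035],"dr":[0,0,0]},
  {"offset":[-0.025,-0.029,-0.035],"dr":[0,0,0]},
  {"offset":[-0.04,-0.046,-0.035],"dr":[0,0,0]},
  {"offset":[-0.055,-0.063,-0.035],"dr":[0,0,0]},
  {"offset":[-0.07,-0.08,-0.035],"dr":[0,0,0]},
  {"offset":[-0.078,-0.089,-0.035],"dr":[0,0,0]},
  {"offset":[-0.0806,-0.092,-0.035],"dr":[0,0,0]},
  {"offset":[-0.0806,-0.092,-0.025],"dr":[0,0,0]},
  {"offset":[-0.0806,-0.092,-0.015],"dr":[0,0,0]},
  {"offset":[-0.0806,-0.092,-0.01],"dr":[0,0,0]},
  {"offset":[-0.0806,-0.092,-0.01],"dr":[0,0,0]},
])

```text
time_s: 5.58
position: [0.4986, -0.113, 0.0714]
tcp_rot: [[-0.599, 0.801, -0.004], [0.801, 0.599, 0.002], [0.004, -0.002, -1.0]]
force: [-0.5, -0.4, -0.2]
opening: 0.005
grasp_force: 0.0
```

```bash
python3 looks.py s3
```

```text
5.6333 [ 0.49908257 -0.11328142  0.0720047 ] [[-0.599  0.801 -0.003]
 [ 0.801  0.599  0.001]
 [ 0.003 -0.001 -1.   ]] [-0.4689724   0.61548346  0.42191391]
```

View pics/s3.png

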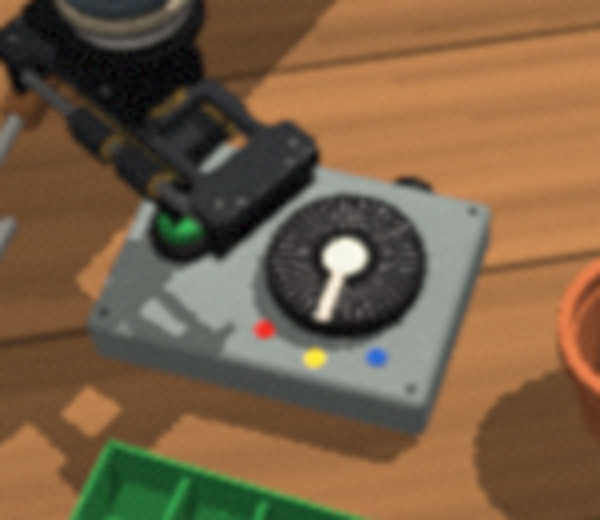

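The dial rests with its pointer tip at (322,318), at yellow. The fingertip is above the button at about (180,225). I'll press down slowly.

servo_tool([
  {"offset":[0,0,0.002],"dr":[0,0,0]},
  {"offset":[0,0,0.004],"dr":[0,0,0]},
  {"offset":[0,0,0.006],"dr":[0,0,0]},
  {"offset":[0,0,0.008],"dr":[0,0,0]},
  {"offset":[0,0,0.009],"dr":[0,0,0]},
  {"offset":[0,0,0.01],"dr":[0,0,0]},
  {"offset":[0,0,0.01],"dr":[0,0,0]},
])

```text
time_s: 6.22
position: [0.5002, -0.1145, 0.0634]
tcp_rot: [[-0.598, 0.802, 0.001], [0.802, 0.598, 0.0], [-0.0, 0.001, -1.0]]
force: [1.0, 2.9, 4.4]
opening: 0.007
grasp_force: 1.8
```

servo_tool([
  {"offset":[0,0,0.001],"dr":[0,0,0]},
  {"offset":[0,0,0.001],"dr":[0,0,0]},
  {"offset":[0,0,0.001],"dr":[0,0,0]},
])

```text
time_s: 6.47
position: [0.5001, -0.1145, 0.0624]
tcp_rot: [[-0.598, 0.802, 0.001], [0.802, 0.598, 0.0], [-0.0, 0.001, -1.0]]
force: [1.3, 3.2, 4.1]
opening: 0.007
grasp_force: 2.1
```

servo_tool([
  {"offset":[0,0,0.001],"dr":[0,0,0]},
  {"offset":[0,0,0.001],"dr":[0,0,0]},
  {"offset":[0,0,0.001],"dr":[0,0,0]},
])

```text
time_s: 6.72
position: [0.5001, -0.1146, 0.0614]
tcp_rot: [[-0.598, 0.802, 0.001], [0.802, 0.598, 0.0], [-0.0, 0.001, -1.0]]
force: [0.9, 3.1, 5.8]
opening: 0.002
grasp_force: 2.6
```

servo_tool([
  {"offset":[0,0,0.001],"dr":[0,0,0]},
  {"offset":[0,0,0.001],"dr":[0,0,0]},
  {"offset":[0,0,0.001],"dr":[0,0,0]},
])

```text
time_s: 6.97
position: [0.5001, -0.1146, 0.0613]
tcp_rot: [[-0.598, 0.802, 0.001], [0.802, 0.598, -0.0], [-0.001, 0.001, -1.0]]
force: [-0.3, 3.6, 11.3]
opening: 0.003
grasp_force: 6.1
```

The force rises sharply at z = 0.0613, after about 5 N, which looks like the end stop. I'll press 1 mm more, then release in steps to check the full 6 mm of travel.

servo_tool([
  {"offset":[0,0,0.001],"dr":[0,0,0]},
  {"offset":[0,0,0.001],"dr":[0,0,0]},
  {"offset":[0,0,0.001],"dr":[0,0,0]},
  {"offset":[0,0,0.001],"dr":[0,0,0]},
])

```text
time_s: 7.3
position: [0.5002, -0.1146, 0.0611]
tcp_rot: [[-0.598, 0.801, 0.001], [0.801, 0.598, -0.0], [-0.001, 0.001, -1.0]]
force: [-1.1, 4.3, 19.0]
opening: 0.009
grasp_force: 9.6
```

servo_tool([
  {"offset":[0,0,-0.003],"dr":[0,0,0]},
  {"offset":[0,0,-0.006],"dr":[0,0,0]},
  {"offset":[0,0,-0.006],"dr":[0,0,0]},
  {"offset":[0,0,-0.006],"dr":[0,0,0]},
])

```text
time_s: 7.63
position: [0.5, -0.115, 0.0652]
tcp_rot: [[-0.598, 0.801, 0.0], [0.801, 0.598, -0.0], [-0.001, -0.0, -1.0]]
force: [1.5, 1.8, 2.9]
opening: 0.005
grasp_force: 1.3
```

servo_tool([
  {"offset":[0,0,-0.001],"dr":[0,0,0]},
  {"offset":[0,0,-0.001],"dr":[0,0,0]},
  {"offset":[0,0,-0.001],"dr":[0,0,0]},
])

```text
time_s: 7.88
position: [0.5001, -0.115, 0.066]
tcp_rot: [[-0.598, 0.801, 0.0], [0.801, 0.598, -0.0], [-0.0, -0.0, -1.0]]
force: [1.0, 0.5, 2.3]
opening: 0.007
grasp_force: 1.1
```

servo_tool([
  {"offset":[0,0,-0.001],"dr":[0,0,0]},
  {"offset":[0,0,-0.001],"dr":[0,0,0]},
  {"offset":[0,0,-0.001],"dr":[0,0,0]},
])

```text
time_s: 8.13
position: [0.5, -0.1149, 0.0672]
tcp_rot: [[-0.598, 0.801, 0.0], [0.801, 0.598, -0.0], [-0.0, -0.0, -1.0]]
force: [0.9, 0.4, 1.3]
opening: 0.009
grasp_force: 0.7
```

servo_tool([
  {"offset":[0,0,-0.001],"dr":[0,0,0]},
  {"offset":[0,0,-0.001],"dr":[0,0,0]},
  {"offset":[0,0,-0.001],"dr":[0,0,0]},
])

```text
time_s: 8.38
position: [0.4992, -0.1145, 0.068]
tcp_rot: [[-0.598, 0.801, -0.001], [0.801, 0.598, 0.0], [0.001, -0.001, -1.0]]
force: [1.3, 0.9, -0.4]
opening: 0.01
grasp_force: 0.0
```

The button stays in contact from 0.0611 to about 0.0672, which is the full 6 mm, and it has sprung back. I'll retreat and check.

servo_tool([
  {"offset":[0,0,-0.01],"dr":[0,0,0]},
  {"offset":[0,0,-0.035],"dr":[0,0,0]},
  {"offset":[0,0,-0.065],"dr":[0,0,0]},
  {"offset":[0,0,-0.095],"dr":[0,0,0]},
  {"offset":[0,0,-0.12],"dr":[0,0,0]},
  {"offset":[0,0,-0.13],"dr":[0,0,0]},
  {"offset":[0,0,-0.13],"dr":[0,0,0]},
  {"offset":[0,0,-0.13],"dr":[0,0,0]},
])

```text
time_s: 9.05
position: [0.4995, -0.1145, 0.1983]
tcp_rot: [[-0.598, 0.801, 0.0], [0.801, 0.598, -0.0], [-0.0, 0.0, -1.0]]
force: [-1.5, 0.1, -0.3]
opening: 0.004
grasp_force: 0.0
```

```bash
sed -i 's/\[120:250,200:350,::-1\],None,fx=4,fy=4/[90:340,140:410,::-1],None,fx=2.4,fy=2.4/' looks.py; python3 looks.py s4
```

```text
9.1 [ 0.49891613 -0.11426327  0.19736383] [[-0.598  0.801 -0.002]
 [ 0.801  0.598  0.001]
 [ 0.002 -0.001 -1.   ]] [ 0.16530899  0.47544766 -0.27126748]
```

View pics/s4.png

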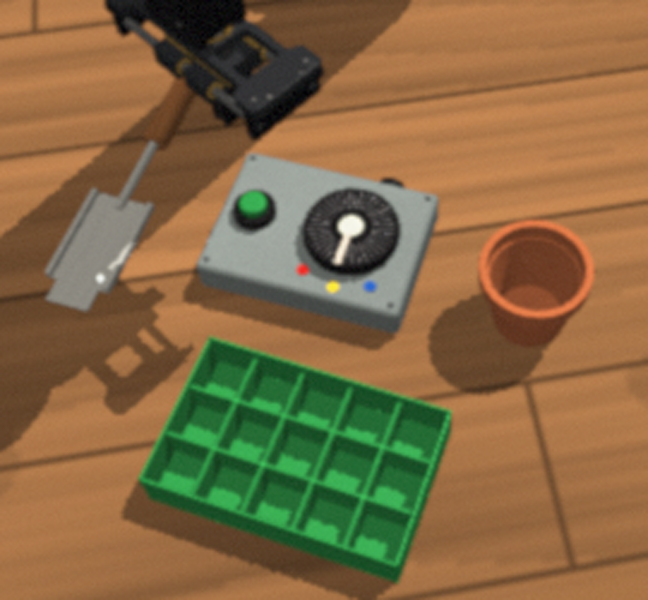

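The pointer, from (350,227) to (338,263), aims at yellow (333,287). The button at (253,205) is up, the box and the other objects are in place, and the arm is clear.

```bash
python3 -c "
from rig import ticket
print(ticket.hand_in())"
```

```text
the job is handed in; nothing more can be done
None
```

The dial was turned one click from blue to yellow, then the green button was pressed through its full 6 mm and sprang back; the box, pot, trowel and tray look undisturbed, and the job was handed in at about 9 s.

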